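# Switch on the bench scale and weigh the sample canister

## Task

Weigh the sample canister: first switch the bench scale on while its pan is still empty, by pushing the ridge of its slide switch across until it snaps fully home at the display end. Then raise the canister's folded-down wire bail upright, lift the canister by the bail, carry it upright and lower it onto the middle of the scale's pan before letting go. Leave the scale on, the canister standing still on the pan, and the bowl, tub and timer where they are.

Things in the scene. Friction and masses are not known exactly. Their poses are not given: they have to be found in the camera images.
- scale: fixed grey bench scale, housing 200 (x) x 240 (y) mm, flat top 45 mm above the table; origin under its centre. Square steel pan on its +y half; on its -y half the console, with a black-framed display at the +x end and the slide switch nearer the -x end. The pan's top is 16 mm higher than the housing top; its edge is 52 mm (along y) from the ridge's centre
- ridge_top (a point): centre of the top of the switch's ridge; moves with the switch. The switch is a white plate 60 x 38 mm lying flush (1 mm proud) in a dark frame. The ridge stands across it: 8 mm thick along the travel, 34 mm wide, its top 8 mm above the housing top. x axis: travel from off to on, towards the display; y: along the ridge, towards the pan; z up. 40 mm before the ridge is flat and clear
- switch (a joint): travel of the slide switch in m along x of ridge_top: 0 = off, 0.014 = fully on (end stops). A sprung detent holds it at either end: about 5 N starts it, less after; past half-way (0.007) it snaps over to on by itself; let go before that it springs back to off
- pan_mid (a point): centre of the top face of the scale's square steel pan, 140 x 140 mm, 61 mm above the table; axes parallel to those of ridge_top. The pan and scale do not move
- can_mid (a point): centre of the loose closed steel canister (cylinder 90 mm in diameter, 80 mm high with its fixed lid, 0.3 to 0.6 kg), 40 mm above its underside; z up its axis, x opposite to the side on which the bail lies folded, y along the bail's pivots, which are 28 mm above this point at y = +51 and -51 mm
- grip_mid (a point): centre of the round wooden sleeve on the crown of the wire bail (14 mm in diameter, 60 mm long, spins freely on the wire), 85 mm from the pivot line. The bail is a U of 4 mm wire, 102 mm wide; folded, its crown lies beside the canister, 55 mm above the table, 32 mm free between sleeve and canister wall. y axis: along the sleeve, same as y of can_mid
- bail (a joint): angle of the bail in rad: -0.15 = folded down on its stop (as it starts), 0 = level, pointing to the -x side of can_mid, 1.571 = upright over the canister; it swings freely on to 3.29, and has little friction
- bowl: bystander: white ceramic bowl, 96 mm in diameter, 60 mm high, origin under its centre
- tub: bystander: pale lidded plastic tub, 80 x 120 x 55 mm, origin under its centre
- timer: bystander: white upright timer, 30 x 75 x 60 mm, origin under its centre
Mind the look-alikes: they are no part of the job. What is shaped like the part that bears can_mid but pink or turquoise is not meant.

How it is judged:
On the way, in this order (a step that is already met when the one before it is completed fails the run):
1. the scale is switched fully on (switch beyond 12 mm of its 14 mm) while the canister is still standing on the table (value of joint switch above 0.012 m and height (world z) of can_mid below 0.05 m and horizontal distance between can_mid and pan_mid above 0.1 m), for 0.2 s.
2. the canister hangs at least 20 mm clear of the table from its upright bail (1.1 to 2.05 rad), the gripper at the bail's sleeve (height (world z) of can_mid above 0.06 m and value of joint bail between 1.1 and 2.05 rad and distance between the grasp point and grip_mid below 0.05 m), for 0.2 s.
3. the canister stands on the pan, within 30 mm of its middle, while the gripper is still at the bail's sleeve (horizontal distance between can_mid and pan_mid below 0.03 m and z of can_mid in the frame of pan_mid between 0.036 and 0.045 m and distance between the grasp point and grip_mid below 0.05 m), for 0.1 s.
At the end, for the whole second after the job is handed in: The switch is fully on (beyond 12 mm of 14 mm); the canister stands upright (within 0.08 rad) and at rest on the pan, its centre within 30 mm of the pan's middle; the bowl, tub and timer are within 25 mm of where they started. The bail may be left upright or fallen to either side (value of joint switch above 0.012 m and horizontal distance between can_mid and pan_mid below 0.03 m and z of can_mid in the frame of pan_mid between 0.036 and 0.045 m and angle between can_mid's own z axis and vertical below 0.08 rad and linear speed of canister below 0.02 m/s); the robot touches nothing.
It fails at once if the canister is tipped by more than 0.6 rad (angle between can_mid's own z axis and vertical above 0.6 rad).
It fails at once if the bowl, tub or timer is moved by more than 25 mm (distance of any of bowl, tub, timer from where it was at the start of the episode above 0.025 m).
It also fails if it takes over 72 s, if anything falls off the work surface, if the arm or the gripper's body presses on something with over 40 N, if the wrist force passes 120 N, or if a joint passes its speed limit or range.

## Robot

A 6-joint arm with a two-finger parallel gripper is mounted at the origin on the work surface. World frame = base frame: x ahead of the robot, y to its left, z up, the work surface at z = 0. Lengths are in m, angles in rad, forces in N, time in s.
With the tool pointing down it reaches from about 0.375 to 0.975 m from the base axis. Payload 3.8 kg.
Tool frame: the origin (TCP) lies where the fingers leave the gripper's body, on its centre line; the fingertips stand 73 mm ahead of it and the grasp point (between the pads) lies 54 mm ahead of it (nose_length is the distance from the TCP to the fingertips, in m); z points along the fingers, y is the line along which they close (so a half turn about z gives the same grasp; the last joint's range is limited). The gripper opens to 85 mm and grips with 20 to 120 N. Pads are 22 mm wide; open, the fingers measure 114 mm over their backs; the gripper's body (76 mm by 85 mm) begins 54 mm behind the grasp point. The pads swing forward as they close: fully open they stand 13 mm farther back than shut.
Start: joints at [1.295, 0.264, 1.604, -0, 1.274, -0.037], TCP at [0.16, 0.656, 0.304] pointing down, gripper open.
Joint ranges: [-2.63, 2.63], [-0.94, 2.18], [0.31, 2.57], [-1.31, 4.45], [0, 2.66], [-2.55, 2.55]. Speed limits (rad/s): [2.57, 2.57, 3.14, 3.14, 3.14, 3.14].

## Interface

Orientations are given as a rotation vector (axis times angle).
In Python, from workcell import read_state, read_camera, calibration, finish_job, look_for, cut_out, tip_of, nose_length gives the robot as it stands.
- The arm moves only by the tool step_arm, never from a script. Its argument "targets" is a list of rows, each a list of 3 entries, a list of its own where there are three numbers: the turn, a rotation vector about the tool's x, y, z in rad, then the shift along the tool's x, y, z in mm, then the finger opening in mm, from 0 to 85.4. In form: [[[ax, ay, az], [x, y, z], grip], ...]. A call has 1 to 5 rows; each row shifts and turns the commanded pose from where the row before left it, along the tool's axes as they then stand; what a row does not reach is not made up. A row lasts 1/12 s, in which the tool goes at most 41.7 mm and 7.16 degrees, less where a joint would pass 70% of its speed; a pose out of reach is approached as far as the arm can. A call with a gripper value outside its range is refused whole. The fingers move at their own pace and stop on an object; "grip_force" is the grip in N (left out, the last holds). Time passes only in rows, so rows that do not move let the fingers close. It gives the time, the measured TCP pose, the force, the opening and the grip force at its end, in the units of the state.
- read_state(): the state, without advancing time (a new reading comes with each control period).
- read_camera(name): name is "side" or "top" or "wrist"; returns the picture (400x640x3 uint8, red, green, blue); there is no depth.
- calibration(name): a dict with "camera_matrix" (3x3 intrinsics, pixels), "R" (3x3) and "t" (3): a world point X has camera coordinates R X + t. Camera axes: x right, y down, z forward; pixel columns grow to the right and rows downward; lengths in m; the calibration is good to about 2 mm. The wrist camera is an equidistant fisheye: a pixel r from the principal point sees the ray r / f radians off the axis. A picture is of the moment at which its call begins: read the wrist's pose just before it. calibration takes no time and is no camera call; for the wrist camera it gives the pose at the moment of the call.
- finish_job(): hands the job in; it is judged then, once.
Trained networks look in the newest picture that a camera, given by its name, has taken for a name from the list of things; names that differ only in an ending like _2 or _b are one class to them, and where a whole thing is asked for, a point or a joint stands for the part that bears it (a point fixed in the world has none). Each returns a list of dicts, best first, with "score" (0 to 1); they miss things now and then, are a little off and sometimes report something else, mostly with a low value. They report only what shows in the picture. A call takes as long as a camera call. They do not tell look-alikes from the thing itself.
- look_for(camera, query): "extent" ([left, top, right, bottom] in pixels, round what is visible of it).
- cut_out(camera, query): "region" (400x640 bool, what is visible of it) and "extent" ([left, top, right, bottom] in pixels, round what is visible of it).
- tip_of(camera, query): "at" ([row, column] in pixels: a listed point, or the origin of a listed thing).
The state is a dict: "time": time; "q": joint angles; "joint_vel": joint speeds; "joint_torque": joint torques, N m; "tool_pos": TCP position; "tcp_rot": TCP orientation; "wrist_force": force on the tool from outside, world axes, zero at the start; "torque": the same for the moment, N m; "width": opening from 0.0 (shut) to 1.0 (fully open); "grip_force": force on a finger pad.
Only numpy, scipy, OpenCV 4.12 (cv2) and the standard library are available. Lean on these libraries where they do the work, as an engineer would, in place of code of your own. Each camera call takes 0.05 s, during which the arm holds its last target. There are 200 camera calls.

## Working session

There is one attempt and no reset: what is moved stays moved. The work goes in short steps, Python scripts to look and compute and a tool call to move; the robot and the scene stay as the last step left them, time stands still between calls to the robot, and variables do not carry over. Pictures are saved under pics/ and viewed, at most 10 in all, crops included, and the job is handed in when it is done.

Besides the shell and the picture viewer there is one more tool, called as a command line: name --argument value ..., lists and objects as JSON in quotes. step_arm: Moves the arm, as the interface text tells. Its arguments: {"type":"object","properties":{"targets":{"type":"array","items":{"type":"array"}},"grip_force":{"type":"number"}},"required":["targets"]}

```bash
mkdir -p pics; cat > h.py <<'E'
import numpy as np, cv2
from workcell import *
from scipy.spatial.transform import Rotation as Ro
def ray(cam,at,C=None):
    c=C or calibration(cam);K=np.array(c["camera_matrix"]);R=np.array(c["R"]);t=np.array(c["t"])
    x=(at[1]-K[0,2])/K[0,0];y=(at[0]-K[1,2])/K[1,1]
    if cam=="wrist":
        r=np.hypot(x,y);d=np.array([np.sin(r)*x/max(r,1e-9),np.sin(r)*y/max(r,1e-9),np.cos(r)])
    else: d=np.array([x,y,1.])
    return -R.T@t,R.T@d
def onz(cam,at,z,C=None):
    o,d=ray(cam,at,C);return o+d*(z-o[2])/d[2]
def tri(rays):
    A=0;b=0
    for o,d in rays:
        d=d/np.linalg.norm(d);P=np.eye(3)-np.outer(d,d);A=A+P;b=b+P@o
    return np.linalg.solve(A,b)
E
python3 - <<'E'
from h import *
S=read_state();print(S["tool_pos"],S["tcp_rot"],nose_length)
ims=[]
for c in("top","side"):
    im=read_camera(c);cv2.imwrite(f"pics/{c}.png",im[:,:,::-1])
    for q,z in(("scale",0),("ridge_top",.053),("pan_mid",.061),("can_mid",.04),("grip_mid",.055),("bowl",0),("tub",0),("timer",0)):
        for r in tip_of(c,q)[:4]:
            print(c,q,round(r["score"],2),np.round(r["at"]),onz(c,r["at"],z).round(3))
E
```

```text
[0.15951309 0.65529496 0.30254971] [-0.37417969 -3.11886451  0.00348006] 0.0726
top scale 0.65 [196. 409.] [ 0.55  -0.204  0.   ]
top ridge_top 0.66 [214. 446.] [ 0.488 -0.264  0.053]
top ridge_top 0.53 [195. 409.] [ 0.541 -0.193  0.053]
top pan_mid 0.72 [189. 391.] [ 0.559 -0.154  0.061]
top can_mid 0.87 [217. 228.] [0.553 0.209 0.04 ]
top can_mid 0.79 [208. 156.] [0.595 0.365 0.04 ]
top can_mid 0.73 [338. 201.] [0.306 0.291 0.04 ]
top grip_mid 0.94 [300. 217.] [0.376 0.246 0.055]
top grip_mid 0.82 [311. 314.] [0.326 0.049 0.055]
top grip_mid 0.7 [244. 153.] [0.513 0.373 0.055]
top bowl 0.95 [117. 379.] [ 0.753 -0.169  0.   ]
top tub 0.96 [133. 242.] [0.76  0.163 0.   ]
top tub 0.37 [213. 442.] [ 0.499 -0.272  0.   ]
top tub 0.33 [123. 315.] [ 0.759 -0.014  0.   ]
top timer 0.82 [124. 319.] [ 0.756 -0.023  0.   ]
side scale 0.77 [300. 337.] [ 0.549 -0.199  0.   ]
side ridge_top 0.78 [318. 313.] [ 0.491 -0.267  0.053]
side ridge_top 0.72 [220. 411.] [ 0.732 -0.068  0.053]
side can_mid 0.93 [201. 244.] [0.396 0.076 0.04 ]
side can_mid 0.89 [150. 201.] [0.299 0.304 0.04 ]
side can_mid 0.56 [126. 309.] [0.597 0.375 0.04 ]
side grip_mid 0.72 [120. 281.] [0.521 0.394 0.055]
side grip_mid 0.6 [151. 231.] [0.377 0.264 0.055]
side grip_mid 0.59 [163. 269.] [0.467 0.19  0.055]
side grip_mid 0.59 [301. 334.] [ 0.532 -0.241  0.055]
side bowl 0.84 [274. 434.] [ 0.749 -0.173  0.   ]
side tub 0.98 [174. 384.] [0.755 0.165 0.   ]
side tub 0.55 [164. 269.] [0.471 0.267 0.   ]
side timer 0.69 [219. 408.] [ 0.755 -0.011  0.   ]
```

View pics/top.png

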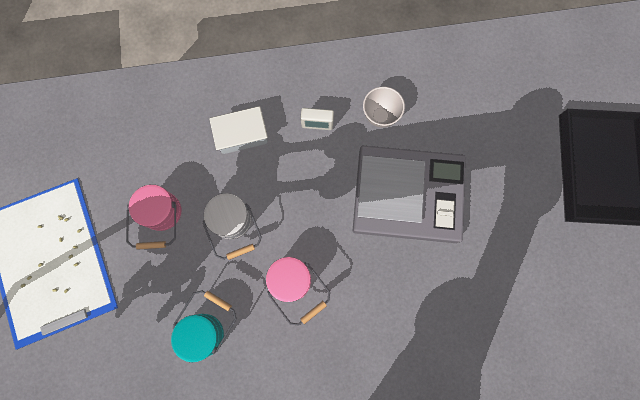

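View pics/side.png

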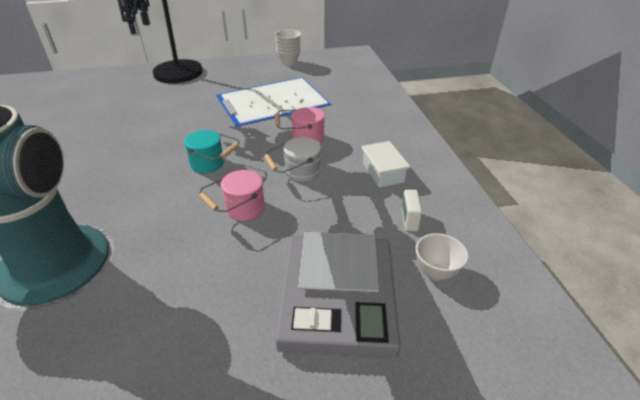

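The top view shows the scale at about (410,195), with the switch at (445,213) and the display at (446,171). The grey target canister is at (228,217) and its sleeve at (241,252). The side view agrees: canister at (302,158), sleeve at (270,163). I'm turning the tool and heading for the switch with the fingers shut.

step_arm --targets '[[[0, 0, 0.121], [0, 0, 0], 0], [[0, 0, 0.121], [0, 0, 0], 0], [[0, 0, 0.121], [0, 0, 0], 0], [[0, 0, 0.121], [0, 0, 0], 0], [[0, 0, 0.121], [0, 0, 0], 0]]'

```text
time: 1.32
tool_pos: [0.1596, 0.6558, 0.3039]
tcp_rot: [1.295, 2.862, -0.0]
wrist_force: [0.7, 0.9, 0.1]
width: 0.301
grip_force: 0.0
```

step_arm --targets '[[[0, 0, 0.121], [0, 0, 0], 0], [[0, 0, 0.121], [0, 0, 0], 0], [[0, 0, 0.121], [0, 0, 0], 0], [[0, 0, 0.121], [0, 0, 0], 0], [[0, 0, 0.121], [0, 0, 0], 0]]'

```text
time: 1.73
tool_pos: [0.1597, 0.6558, 0.3039]
tcp_rot: [2.089, 2.346, 0.0]
wrist_force: [1.3, -0.0, -0.9]
width: 0.004
grip_force: 0.0
```

step_arm --targets '[[[0, 0, 0.121], [0, 0, 0], 0], [[0, 0, 0], [-30, 20, 0], 0], [[0, 0, 0], [-30, 20, 0], 0], [[0, 0, 0], [-30, 20, 0], 0], [[0, 0, 0], [-30, 20, 0], 0]]'

```text
time: 2.15
tool_pos: [0.2402, 0.5348, 0.3038]
tcp_rot: [2.219, 2.224, 0.0]
wrist_force: [0.5, 0.0, -0.3]
width: -0.0
grip_force: 0.0
```

step_arm --targets '[[[0, 0, 0], [-30, 20, 0], 0], [[0, 0, 0], [-30, 20, 0], 0], [[0, 0, 0], [-30, 20, 0], 0], [[0, 0, 0], [-30, 20, 0], 0], [[0, 0, 0], [-30, 20, 0], 0]]'

```text
time: 2.57
tool_pos: [0.3405, 0.3845, 0.3042]
tcp_rot: [2.22, 2.223, 0.001]
wrist_force: [1.4, -0.5, 0.2]
width: -0.002
grip_force: 0.0
```

step_arm --targets '[[[0, 0, 0], [-30, 20, 0], 0], [[0, 0, 0], [-30, 20, 0], 0], [[0, 0, 0], [-30, 20, 0], 0], [[0, 0, 0], [-30, 20, 0], 0], [[0, 0, 0], [-30, 20, 0], 0]]'

```text
time: 2.98
tool_pos: [0.4408, 0.2345, 0.3043]
tcp_rot: [2.22, 2.222, 0.001]
wrist_force: [0.6, 0.2, -0.3]
width: -0.002
grip_force: 0.0
```

```bash
python3 - <<'E'
from h import *
S=read_state();print(S["tool_pos"],Ro.from_rotvec(S["tcp_rot"]).as_matrix().round(3))
im=read_camera("wrist");C=calibration("wrist");cv2.imwrite("pics/w1.png",im[:,:,::-1])
for q,z in(("can_mid",.04),("grip_mid",.055)):
    for r in tip_of("wrist",q)[:5]:
        print(q,round(r["score"],2),np.round(r["at"]),onz("wrist",r["at"],z,C).round(3))
read_camera("top");read_camera("side")
# scale yaw from pan corners in top picture
p=[onz("top",a,.061) for a in((156,361),(163,425),(221,421),(216,358))]
print(np.round(p,3),np.mean(p,0).round(3))
E
```

```text
[0.44075269 0.23453862 0.30427842] [[-0.001  1.     0.001]
 [ 1.     0.001  0.   ]
 [ 0.     0.001 -1.   ]]
grip_mid 0.84 [222. 350.] [0.476 0.182 0.055]
grip_mid 0.73 [324. 230.] [0.32  0.032 0.055]
grip_mid 0.65 [ 49. 393.] [0.518 0.369 0.055]
grip_mid 0.64 [174. 256.] [0.374 0.236 0.055]
[[ 0.643 -0.102  0.061]
 [ 0.606 -0.239  0.061]
 [ 0.48  -0.206  0.061]
 [ 0.51  -0.073  0.061]] [ 0.56  -0.155  0.061]
```

View pics/w1.png

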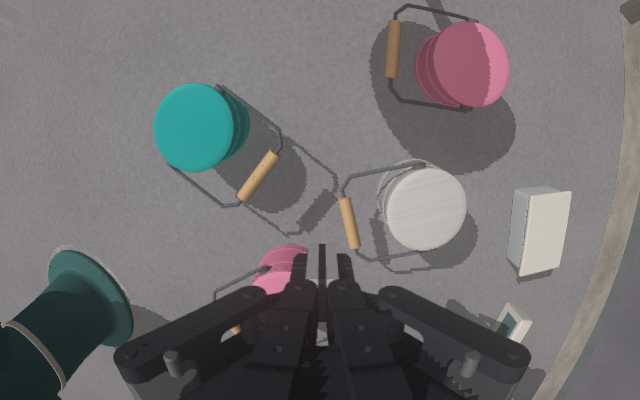

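The wrist view shows the grey canister at (425,208), with its sleeve running from (345,197) to (353,248). The scale's yaw comes out at about -0.24 rad. Next I'm moving over the switch.

step_arm --targets '[[[0, 0, 0], [-38, 1, 0], 0], [[0, 0, 0], [-38, 1, 0], 0], [[0, 0, 0], [-38, 1, 0], 0], [[0, 0, 0], [-38, 1, 0], 0], [[0, 0, 0], [-38, 1, 0], 0]]'

```text
time: 3.65
tool_pos: [0.4447, 0.0463, 0.3041]
tcp_rot: [2.216, 2.227, 0.001]
wrist_force: [1.1, -0.4, -0.6]
width: -0.002
grip_force: 0.0
```

step_arm --targets '[[[0, 0, 0], [-38, 1, 0], 0], [[0, 0, 0], [-38, 1, 0], 0], [[0, 0, 0], [-38, 1, 0], 0], [[0, 0, 0], [-38, 1, 0], 0], [[0, 0, 0], [-38, 1, 0], 0]]'

```text
time: 4.07
tool_pos: [0.4506, -0.144, 0.3042]
tcp_rot: [2.217, 2.225, 0.001]
wrist_force: [0.1, -0.2, -0.2]
width: -0.002
grip_force: 0.0
```

step_arm --targets '[[[0, 0, 0], [-38, 1, 0], 0], [[0, 0, 0], [-38, 1, 0], 0], [[0, 0, 0], [-38, 1, 0], 0], [[0, 0, 0.12], [0, 0, 0], 0], [[0, 0, 0.12], [0, 0, 0], 0]]'

```text
time: 4.48
tool_pos: [0.4542, -0.2586, 0.3037]
tcp_rot: [-2.477, -1.932, -0.0]
wrist_force: [-0.0, 0.1, 0.2]
width: -0.0
grip_force: 0.0
```

step_arm --targets '[[[0, 0, 0], [0, 0, 30], 0], [[0, 0, 0], [0, 0, 30], 0], [[0, 0, 0], [0, 0, 30], 0], [[0, 0, 0], [0, 0, 0], 0]]'

```text
time: 4.82
tool_pos: [0.4507, -0.2541, 0.2075]
tcp_rot: [-2.459, -1.937, 0.006]
wrist_force: [-1.9, 0.3, -1.4]
width: 0.001
grip_force: 0.0
```

```bash
python3 - <<'E'
from h import *
S=read_state();R=Ro.from_rotvec(S["tcp_rot"]).as_matrix();p=np.array(S["tool_pos"])
print(p,R.round(3),nose_length)
im=read_camera("wrist");C=calibration("wrist");cv2.imwrite("pics/w2.png",im[:,:,::-1])
for q,z in(("ridge_top",.053),("pan_mid",.061),("switch",.046)):
    for r in tip_of("wrist",q)[:3]:
        X=onz("wrist",r["at"],z,C);print(q,round(r["score"],2),np.round(r["at"]),X.round(4),(R.T@(X-p)*1000).round(1))
E
```

```text
[ 0.45074783 -0.25411759  0.20751472] [[ 0.235  0.972 -0.01 ]
 [ 0.972 -0.234  0.007]
 [ 0.004 -0.011 -1.   ]] 0.0726
ridge_top 0.75 [208. 378.] [ 0.4939 -0.2652  0.053 ] [ -1.3  46.3 154. ]
pan_mid 0.89 [ 53. 440.] [ 0.5635 -0.1573  0.061 ] [119.9  88.5 146. ]Traceback (most recent call last):
  File "<stdin>", line 6, in <module>
ValueError: it knows: bowl, can_mid, grip_mid, pan_mid, ridge_top, scale, timer, tub
```

View pics/w2.png

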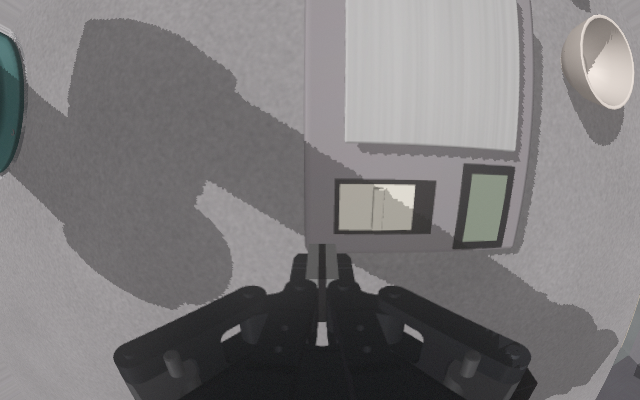

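The wrist view shows the ridge at (378,208), in line with the fingers at (322,255) and about 46 mm ahead of them. I'm stepping forward a little and lowering.

step_arm --targets '[[[0, 0, 0], [-1, 14, 0], 0], [[0, 0, 0], [0, 0, 30], 0], [[0, 0, 0], [0, 0, 30], 0], [[0, 0, 0], [0, 0, 20], 0], [[0, 0, 0], [0, 0, 0], 0]]'

```text
time: 5.38
tool_pos: [0.4661, -0.261, 0.1321]
tcp_rot: [-2.467, -1.939, 0.002]
wrist_force: [-0.8, 0.8, 0.6]
width: 0.0
grip_force: 0.0
```

step_arm --targets '[[[0, 0, 0], [0, 0, 0], 0], [[0, 0, 0], [0, 0, 0], 0]]'

```text
time: 5.55
tool_pos: [0.4689, -0.263, 0.1367]
tcp_rot: [2.467, 1.939, 0.002]
wrist_force: [1.6, 0.5, 0.1]
width: -0.002
grip_force: 0.0
```

step_arm --targets '[[[0, 0, 0], [0, 0, 6], 0], [[0, 0, 0], [0, 0, 5], 0], [[0, 0, 0], [0, 0, 0], 0], [[0, 0, 0], [0, 0, 0], 0]]'

```text
time: 5.88
tool_pos: [0.4669, -0.2621, 0.123]
tcp_rot: [-2.47, -1.941, 0.0]
wrist_force: [-0.5, -0.5, 0.6]
width: -0.001
grip_force: 0.0
```

```bash
python3 - <<'E'
from h import *
for i in range(3):
    S=read_state();R=Ro.from_rotvec(S["tcp_rot"]).as_matrix();p=np.array(S["tool_pos"])
    print(p.round(4),S["wrist_force"]); im=read_camera("wrist")
C=calibration("wrist");cv2.imwrite("pics/w3.png",cv2.resize(im[130:330,220:520,::-1],None,fx=2.6,fy=2.6))
for r in tip_of("wrist","ridge_top")[:3]:
        X=onz("wrist",r["at"],.053,C);print(round(r["score"],2),np.round(r["at"]),X.round(4),(R.T@(X-p)*1000).round(1))
E
```

```text
[ 0.4669 -0.2621  0.123 ] [-0.4809891  -0.47022624  0.55311973]
[ 0.467  -0.2622  0.1231] [-0.17387961 -0.06876237  0.80246551]
[ 0.467  -0.2622  0.1231] [-0.17340518 -0.73536165 -0.6498803 ]
0.57 [251. 367.] [ 0.4908 -0.2626  0.053 ] [ 5.3 23.2 70.1]
```

View pics/w3.png

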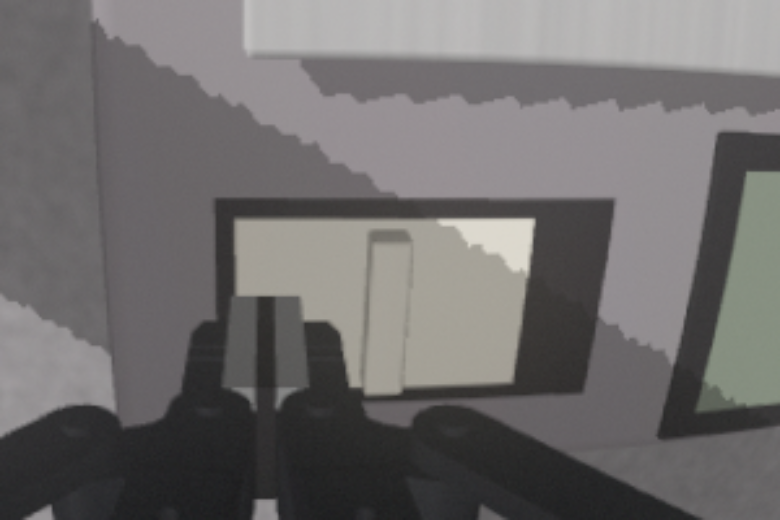

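The fingertips, at crop (265,340), stand just before the ridge at (388,315), at about the right height. I'm going 2 mm lower and pushing.

step_arm --targets '[[[0, 0, 0], [2, 0, 2], 0], [[0, 0, 0], [0, 3, 0], 0], [[0, 0, 0], [0, 3, 0], 0], [[0, 0, 0], [0, 3, 0], 0], [[0, 0, 0], [0, 3, 0], 0]]'

```text
time: 6.5
tool_pos: [0.4796, -0.2632, 0.1209]
tcp_rot: [2.47, 1.941, 0.0]
wrist_force: [-0.1, -0.1, -0.3]
width: 0.003
grip_force: 0.0
```

step_arm --targets '[[[0, 0, 0], [0, 2, 0], 0], [[0, 0, 0], [0, 2, 0], 0], [[0, 0, 0], [0, 2, 0], 0], [[0, 0, 0], [0, 0, 0], 0]]'

```text
time: 6.83
tool_pos: [0.4849, -0.2644, 0.1206]
tcp_rot: [-2.47, -1.94, 0.0]
wrist_force: [-2.4, 0.3, 0.2]
width: 0.003
grip_force: 1.2
```

```bash
python3 - <<'E'
from h import *
S=read_state();R=Ro.from_rotvec(S["tcp_rot"]).as_matrix();p=np.array(S["tool_pos"])
print(p.round(4),S["wrist_force"]); im=read_camera("wrist")
C=calibration("wrist");cv2.imwrite("pics/w4.png",cv2.resize(im[130:330,220:520,::-1],None,fx=2.6,fy=2.6))
E
```

```text
[ 0.4849 -0.2644  0.1206] [-2.3712792   0.29446311  0.18720778]
```

View pics/w4.png

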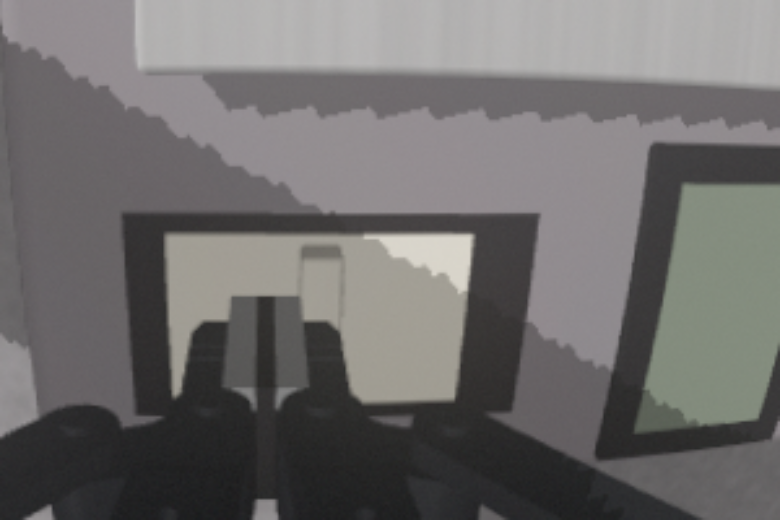

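The plate is about 5 mm across: the dark gap is roughly 40 px on the left and 65 px on the right. I'll keep pushing.

step_arm --targets '[[[0, 0, 0], [0, 3, 0], 0], [[0, 0, 0], [0, 3, 0], 0], [[0, 0, 0], [0, 3, 0], 0], [[0, 0, 0], [0, 2, 0], 0], [[0, 0, 0], [0, 0, 0], 0]]'

```text
time: 7.3
tool_pos: [0.4946, -0.2669, 0.1209]
tcp_rot: [-2.467, -1.939, 0.004]
wrist_force: [-7.0, 0.9, 5.3]
width: -0.003
grip_force: 3.4
```

```bash
python3 - <<'E'
from h import *
S=read_state()
print(S["tool_pos"],S["wrist_force"]); im=read_camera("wrist")
cv2.imwrite("pics/w5.png",cv2.resize(im[130:330,220:520,::-1],None,fx=2.6,fy=2.6))
E
```

```text
[ 0.49461649 -0.2668695   0.12089737] [-7.01402201  0.91001815  5.26327948]
```

View pics/w5.png

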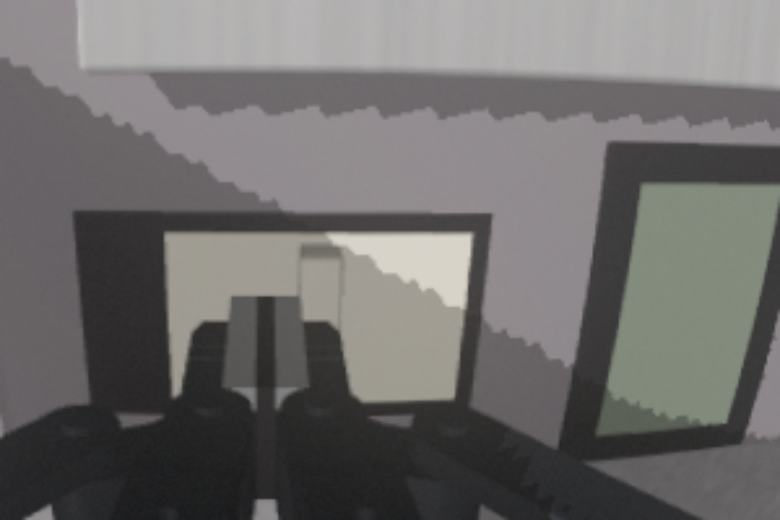

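The plate is fully across: the wide gap, x 80–165, is now on the left, and there is firm contact at the end stop. I'm backing off, rising, and going to the canister.

step_arm --targets '[[[0, 0, 0], [0, -6, 0], 0], [[0, 0, 0], [0, -2, -30], 0], [[0, 0, 0], [0, 0, -38], 0], [[0, 0, 0], [0, 0, -38], 0], [[0, 0, 0], [0, 0, -38], 0]]'

```text
time: 7.77
tool_pos: [0.4879, -0.2651, 0.2664]
tcp_rot: [2.47, 1.94, 0.001]
wrist_force: [0.5, -0.2, -0.2]
width: 0.001
grip_force: 0.0
```

step_arm --targets '[[[0, 0, 0], [0, 0, -30], 0], [[0, 0, -0.12], [0, 0, 0], 0], [[0, 0, -0.12], [0, 0, 0], 0], [[0, 0, 0], [38, -1, 0], 50], [[0, 0, 0], [38, -1, 0], 50]]'

```text
time: 8.18
tool_pos: [0.4864, -0.1899, 0.2957]
tcp_rot: [2.222, 2.217, 0.002]
wrist_force: [0.7, 0.8, -0.0]
width: 0.274
grip_force: 0.0
```

step_arm --targets '[[[0, 0, 0], [38, -1, 0], 50], [[0, 0, 0], [38, -1, 0], 50], [[0, 0, 0], [38, -1, 0], 50], [[0, 0, 0], [38, -1, 0], 50], [[0, 0, 0], [38, -1, 0], 50]]'

```text
time: 8.6
tool_pos: [0.4807, 0.0026, 0.2955]
tcp_rot: [2.219, 2.221, 0.004]
wrist_force: [1.6, 0.1, -0.4]
width: 0.586
grip_force: 0.0
```

step_arm --targets '[[[0, 0, 0], [38, -2, 0], 50], [[0, 0, 0], [38, -2, 0], 50], [[0, 0, 0], [38, -2, 0], 50], [[0, 0, 0], [20, -2, 0], 50], [[0, 0, -0.1], [0, 0, 0], 50]]'

```text
time: 9.02
tool_pos: [0.4723, 0.1389, 0.2954]
tcp_rot: [-2.101, -2.336, -0.005]
wrist_force: [0.1, -0.1, 0.8]
width: 0.585
grip_force: 0.0
```

step_arm --targets '[[[0, 0, -0.1], [0, 0, 0], 50], [[0, 0, 0], [0, 0, 40], 50], [[0, 0, 0], [0, 0, 40], 50], [[0, 0, 0], [0, 0, 0], 50], [[0, 0, 0], [0, 0, 0], 50]]'

```text
time: 9.43
tool_pos: [0.4707, 0.1346, 0.213]
tcp_rot: [-1.985, -2.431, 0.006]
wrist_force: [0.5, -0.4, 0.3]
width: 0.59
grip_force: 0.0
```

```bash
python3 - <<'E'
from h import *
S=read_state();R=Ro.from_rotvec(S["tcp_rot"]).as_matrix();p=np.array(S["tool_pos"])
print(p,R.round(3),S["width"])
im=read_camera("wrist");C=calibration("wrist");cv2.imwrite("pics/w6.png",im[:,:,::-1])
for q,z in(("grip_mid",.055),("can_mid",.04)):
    for r in tip_of("wrist",q)[:4]:
        X=onz("wrist",r["at"],z,C);print(q,round(r["score"],2),np.round(r["at"]),X.round(4),(R.T@(X-p)*1000).round(1))
E
```

```text
[0.4707417  0.13455865 0.21301839] [[-0.2    0.98  -0.005]
 [ 0.98   0.2   -0.001]
 [ 0.    -0.005 -1.   ]] 0.5903861364682778
grip_mid 0.82 [ 42. 221.] [0.3716 0.2473 0.055 ] [130.3 -73.8 158.4]
grip_mid 0.79 [142. 337.] [0.4739 0.1864 0.055 ] [ 50.1  14.2 158. ]
grip_mid 0.61 [268. 144.] [0.3169 0.0381 0.055 ] [ -63.8 -169.1  158.9]
```

View pics/w6.png

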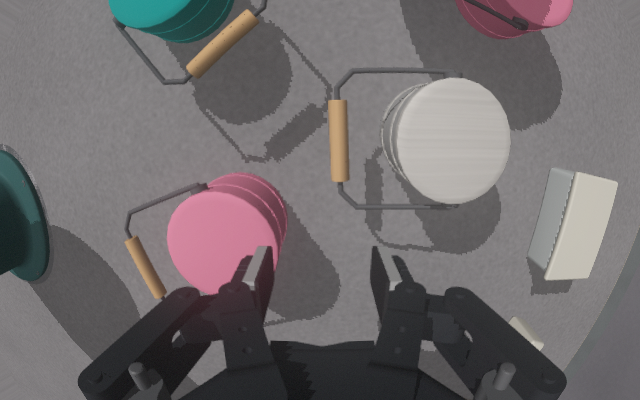

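The sleeve is at (340,141), parallel to the finger pads; the grey can is at (447,141). I'm narrowing the fingers to 32 mm to fit the gap and moving over the sleeve.

step_arm --targets '[[[0, 0, 0], [25, 6, 0], 32], [[0, 0, 0], [25, 6, 0], 32], [[0, 0, 0], [0, 0, 25], 32], [[0, 0, 0], [0, 0, 0], 32], [[0, 0, 0], [0, 0, 0], 32]]'

```text
time: 10.0
tool_pos: [0.4743, 0.1863, 0.1908]
tcp_rot: [1.987, 2.433, -0.0]
wrist_force: [-0.2, -0.3, 0.2]
width: 0.38
grip_force: 0.0
```

```bash
python3 - <<'E'
from h import *
S=read_state();R=Ro.from_rotvec(S["tcp_rot"]).as_matrix();p=np.array(S["tool_pos"])
print(p,S["width"])
im=read_camera("wrist");C=calibration("wrist");cv2.imwrite("pics/w7.png",im[:,:,::-1])
for r in tip_of("wrist","grip_mid")[:4]:
    X=onz("wrist",r["at"],.055,C);print(round(r["score"],2),np.round(r["at"]),X.round(4),(R.T@(X-p)*1000).round(1))
for r in cut_out("wrist","can_mid")[:4]: print(r["score"],r["extent"])
E
```

```text
[0.474288   0.18626316 0.19082269] 0.3795372425851693
0.92 [324. 132.] [0.3123 0.0342 0.055 ] [-116.6 -189.1  135.9]
0.88 [112. 190.] [0.3695 0.2433 0.055 ] [ 76.9 -91.3 135.8]
0.75 [214. 317.] [0.4712 0.1878 0.055 ] [  2.1  -2.7 135.8]
0.83 [113.3, 230.3, 262.9, 358.7]
0.75 [307.0, 136.5, 502.5, 282.0]
0.6 [72.7, 0.0, 238.7, 156.2]
0.56 [411.6, 0.0, 582.2, 86.4]
```

View pics/w7.png

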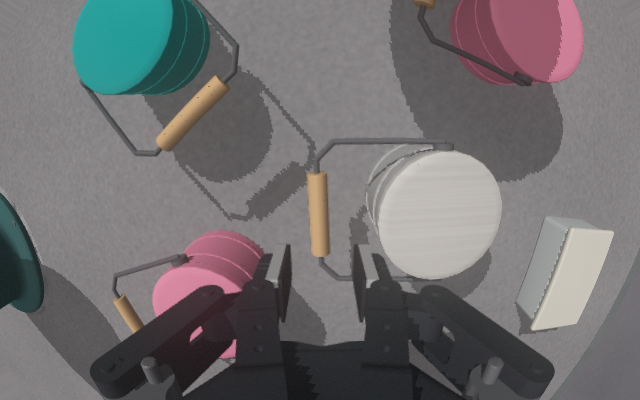

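The sleeve at (318,214) lies centred between the fingers, and the can wall is clear of the right-hand finger. I'm lowering and gripping.

step_arm --targets '[[[0, 0, 0], [2, -2, 25], 32], [[0, 0, 0], [0, 0, 25], 32], [[0, 0, 0], [0, 0, 20], 32], [[0, 0, 0], [0, 0, 12], 32], [[0, 0, 0], [0, 0, 0], 32]]'

```text
time: 10.57
tool_pos: [0.472, 0.1872, 0.1087]
tcp_rot: [-1.988, -2.432, 0.002]
wrist_force: [-5.4, -2.3, 6.0]
width: 0.374
grip_force: 3.9
```

step_arm --targets '[[[0, 0, 0], [0, 0, 0], 10], [[0, 0, 0], [0, 0, 0], 10], [[0, 0, 0], [0, 0, 0], 10], [[0, 0, 0], [0, 0, 0], 10], [[0, 0, 0], [0, 0, 0], 10]]' --grip_force 40

```text
time: 10.98
tool_pos: [0.4726, 0.188, 0.1089]
tcp_rot: [1.987, 2.432, 0.003]
wrist_force: [-1.5, 0.8, 6.1]
width: 0.149
grip_force: 38.8
```

```bash
python3 - <<'E'
from h import *
S=read_state();print(S["tool_pos"],S["tcp_rot"],S["width"],S["grip_force"],S["wrist_force"])
x=.085
th=np.linspace(-.15,1.5708,16)
P=np.c_[-x*np.cos(th),x*np.sin(th)]*1000
print((P-P[0]).round(1).tolist())
E
```

```text
[0.47263197 0.18802471 0.10886552] [1.98677009 2.43235292 0.00259327] 0.14874076229090472 38.8388192653656 [-1.49732453  0.80061955  6.061773  ]
[[0.0, 0.0], [-0.9, 9.7], [-0.7, 19.4], [0.6, 29.1], [3.1, 38.5], [6.6, 47.6], [11.1, 56.3], [16.5, 64.3], [22.9, 71.7], [30.1, 78.3], [37.9, 84.1], [46.4, 88.9], [55.4, 92.7], [64.7, 95.5], [74.3, 97.1], [84.0, 97.7]]
```

step_arm --targets '[[[0, 0, 0], [0, -0.9, -9.7], 10], [[0, 0, 0], [0, 0.2, -9.7], 10], [[0, 0, 0], [0, 1.3, -9.7], 10], [[0, 0, 0], [0, 2.5, -9.4], 10], [[0, 0, 0], [0, 3.5, -9.1], 10]]'

```text
time: 11.4
tool_pos: [0.4786, 0.1892, 0.1568]
tcp_rot: [1.987, 2.433, 0.001]
wrist_force: [2.0, 1.9, -1.8]
width: 0.145
grip_force: 38.6
```

```bash
python3 - <<'E'
from h import *
S=read_state();print(S["tool_pos"],S["tcp_rot"],S["width"],S["grip_force"],S["wrist_force"])
im=read_camera("wrist");cv2.imwrite("pics/w8.png",im[:,:,::-1])
E
```

```text
[0.47861359 0.18920081 0.15678956] [1.98705067e+00 2.43289738e+00 1.05940956e-03] 0.14518929452436238 38.61079931259155 [ 1.9822869   1.86700051 -1.79315239]
```

View pics/w8.png

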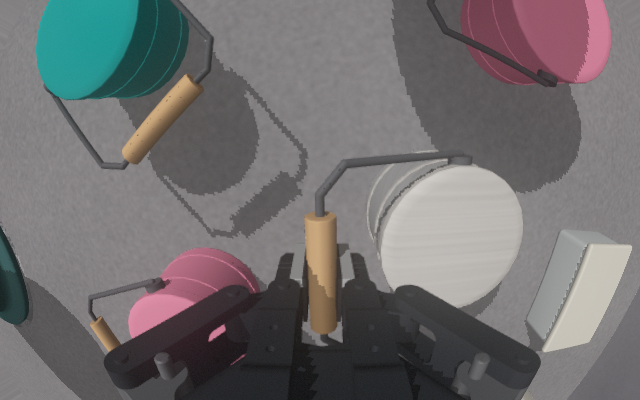

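The sleeve (320,270) is held and the bail is rising, with the can still upright in place. I'll finish the arc.

step_arm --targets '[[[0, 0, 0], [0, 4.5, -8.7], 10], [[0, 0, 0], [0, 5.4, -8], 10], [[0, 0, 0], [0, 6.4, -7.4], 10], [[0, 0, 0], [0, 7.2, -6.6], 10], [[0, 0, 0], [0, 7.8, -5.8], 10]]'

```text
time: 11.87
tool_pos: [0.509, 0.1956, 0.1929]
tcp_rot: [-1.987, -2.432, 0.002]
wrist_force: [-3.7, 2.9, 3.9]
width: 0.147
grip_force: 39.2
```

step_arm --targets '[[[0, 0, 0], [0, 8.5, -4.8], 10], [[0, 0, 0], [0, 9, -3.8], 10], [[0, 0, 0], [0, 9.3, -2.8], 10], [[0, 0, 0], [0, 9.6, -1.6], 10], [[0, 0, 0], [0, 9.7, -0.6], 10]]'

```text
time: 12.28
tool_pos: [0.5563, 0.2054, 0.2074]
tcp_rot: [1.987, 2.432, 0.005]
wrist_force: [-0.8, 2.5, 3.7]
width: 0.148
grip_force: 39.0
```

step_arm --targets '[[[0, 0, 0], [0, 0, -3], 10], [[0, 0, 0], [0, 0, -3], 10], [[0, 0, 0], [0, 0, -3], 10], [[0, 0, 0], [0, 0, -3], 10], [[0, 0, 0], [0, 0, 0], 10]]'

```text
time: 12.7
tool_pos: [0.5536, 0.2041, 0.2172]
tcp_rot: [-1.987, -2.433, 0.002]
wrist_force: [-0.5, -0.5, -4.9]
width: 0.15
grip_force: 38.7
```

Lifted. I'm raising it, then carrying it gently to above the pan.

step_arm --targets '[[[0, 0, 0], [0, 0, -12], 10], [[0, 0, 0], [0, 0, -20], 10], [[0, 0, 0], [0, 0, -25], 10], [[0, 0, 0], [0, 0, -20], 10], [[0, 0, 0], [0, 0, -10], 10]]'

```text
time: 13.12
tool_pos: [0.5551, 0.2048, 0.3088]
tcp_rot: [1.985, 2.431, 0.007]
wrist_force: [0.0, 0.5, -4.8]
width: 0.149
grip_force: 39.1
```

step_arm --targets '[[[0, 0, 0], [-6, -1.1, 0], 10], [[0, 0, 0], [-12, -2.2, 0], 10], [[0, 0, 0], [-18, -3.3, 0], 10], [[0, 0, 0], [-20, -3.7, 0], 10], [[0, 0, 0], [-20, -3.7, 0], 10]]'

```text
time: 13.53
tool_pos: [0.5542, 0.1253, 0.302]
tcp_rot: [-1.985, -2.432, 0.006]
wrist_force: [0.4, -0.3, -6.5]
width: 0.154
grip_force: 39.0
```

step_arm --targets '[[[0, 0, 0], [-20, -3.7, 0], 10], [[0, 0, 0], [-20, -3.7, 0], 10], [[0, 0, 0], [-20, -3.7, 0], 10], [[0, 0, 0], [-20, -3.7, 0], 10], [[0, 0, 0], [-20, -3.7, 0], 10]]'

```text
time: 13.95
tool_pos: [0.5557, 0.0234, 0.3019]
tcp_rot: [-1.986, -2.43, 0.005]
wrist_force: [1.1, -0.2, -5.7]
width: 0.151
grip_force: 39.0
```

step_arm --targets '[[[0, 0, 0], [-20, -3.7, 0], 10], [[0, 0, 0], [-20, -3.7, 0], 10], [[0, 0, 0], [-20, -3.7, 0], 10], [[0, 0, 0], [-20, -3.7, 0], 10], [[0, 0, 0], [-20, -3.7, 0], 10]]'

```text
time: 14.37
tool_pos: [0.5573, -0.078, 0.3019]
tcp_rot: [-1.985, -2.43, 0.005]
wrist_force: [-0.6, 0.9, -5.9]
width: 0.142
grip_force: 39.0
```

step_arm --targets '[[[0, 0, 0], [-20, -3.7, 0], 10], [[0, 0, 0], [-20, -3.7, 0], 10], [[0, 0, 0], [-18, -3.3, 0], 10], [[0, 0, 0], [-12, -2.2, 0], 10], [[0, 0, 0], [-6, -1.1, 0], 10]]'

```text
time: 14.78
tool_pos: [0.5594, -0.1555, 0.3026]
tcp_rot: [-1.988, -2.429, 0.003]
wrist_force: [-0.0, -0.8, -5.6]
width: 0.154
grip_force: 39.0
```

step_arm --targets '[[[0, 0, 0], [0, 0, 0], 10], [[0, 0, 0], [0, 0, 0], 10], [[0, 0, 0], [0, 0, 0], 10], [[0, 0, 0], [0, 0, 0], 10], [[0, 0, 0], [0, 0, 0], 10]]'

```text
time: 15.2
tool_pos: [0.5608, -0.1524, 0.3046]
tcp_rot: [-1.986, -2.434, -0.0]
wrist_force: [-0.5, 0.2, -5.8]
width: 0.146
grip_force: 39.0
```

```bash
python3 - <<'E'
from h import *
S=read_state();p=S["tool_pos"];print(p,S["tcp_rot"],S["width"],S["grip_force"],S["wrist_force"])
zc=p[2]-.054-.085-.028;print("can z",zc)
a=read_camera("top");b=read_camera("side");
rs=[]
for c in("top","side"):
    for r in tip_of(c,"can_mid")[:4]: print(c,r["score"],np.round(r["at"]),onz(c,r["at"],zc).round(3))
cv2.imwrite("pics/m1.png",np.vstack([a[80:320,250:550],b[110:390,200:500]])[:,:,::-1])
E
```

```text
[ 0.5607713  -0.15244638  0.30461082] [-1.98573682e+00 -2.43423965e+00 -3.45738425e-04] 0.1455466878112602 38.97403299808502 [-0.541928    0.18423684 -5.82087326]
can z 0.1376108208839603
top 0.9 [337. 199.] [0.313 0.268 0.138]
top 0.72 [180. 395.] [ 0.56  -0.15   0.138]
top 0.71 [206. 156.] [0.575 0.332 0.138]
side 0.89 [151. 201.] [0.318 0.147 0.138]
side 0.81 [224. 338.] [ 0.56  -0.139  0.138]
side 0.77 [200. 246.] [ 0.405 -0.042  0.138]
side 0.65 [124. 308.] [0.57  0.214 0.138]
```

View pics/m1.png

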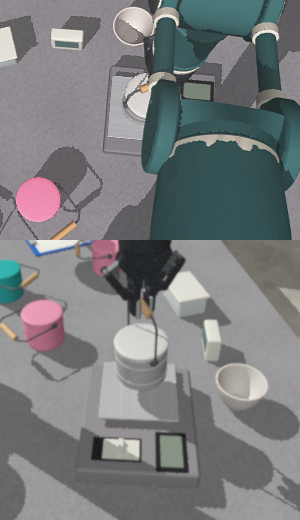

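The can hangs upright over the pan at crop (140,355), with the switch still on at (125,445). I'm lowering it slowly.

step_arm --targets '[[[0, 0, 0], [-3, 0, 8], 10], [[0, 0, 0], [0, 0, 10], 10], [[0, 0, 0], [0, 0, 8], 10], [[0, 0, 0], [0, 0, 4], 10], [[0, 0, 0], [0, 0, 0], 10]]'

```text
time: 15.82
tool_pos: [0.5601, -0.156, 0.2719]
tcp_rot: [-1.985, -2.43, 0.003]
wrist_force: [-0.6, 0.3, -5.8]
width: 0.146
grip_force: 39.0
```

step_arm --targets '[[[0, 0, 0], [0, 0, 2], 10], [[0, 0, 0], [0, 0, 2], 10], [[0, 0, 0], [0, 0, 1.5], 10], [[0, 0, 0], [0, 0, 0], 10], [[0, 0, 0], [0, 0, 0], 10]]'

```text
time: 16.23
tool_pos: [0.5615, -0.1563, 0.2694]
tcp_rot: [1.987, 2.433, 0.0]
wrist_force: [-0.2, 0.5, -5.9]
width: 0.145
grip_force: 39.0
```

step_arm --targets '[[[0, 0, 0], [0, 0, 1.5], 10], [[0, 0, 0], [0, 0, 1.5], 10], [[0, 0, 0], [0, 0, 0], 10], [[0, 0, 0], [0, 0, 0], 10]]'

```text
time: 16.57
tool_pos: [0.5623, -0.1565, 0.2679]
tcp_rot: [1.986, 2.431, 0.002]
wrist_force: [-0.6, 1.1, 3.7]
width: 0.148
grip_force: 39.8
```

step_arm --targets '[[[0, 0, 0], [0, 0, 1], 10], [[0, 0, 0], [0, 0, 0], 10], [[0, 0, 0], [0, 0, 0], 10]]'

```text
time: 16.82
tool_pos: [0.5628, -0.1563, 0.2678]
tcp_rot: [1.985, 2.43, 0.004]
wrist_force: [0.1, 2.5, 7.0]
width: 0.146
grip_force: 40.2
```

step_arm --targets '[[[0, 0, 0], [0, 0, -1.5], 10], [[0, 0, 0], [0, 0, 0], 10], [[0, 0, 0], [0, 0, 0], 40], [[0, 0, 0], [0, 0, 0], 40], [[0, 0, 0], [0, 0, 0], 40]]'

```text
time: 17.23
tool_pos: [0.561, -0.1563, 0.266]
tcp_rot: [-1.987, -2.432, 0.001]
wrist_force: [-1.0, 0.5, -0.4]
width: 0.464
grip_force: 0.0
```

step_arm --targets '[[[0, 0, 0], [0, 0, 0], 40], [[0, 0, 0], [0, 0, 0], 40], [[0, 0, 0], [0, 0, -10], 40], [[0, 0, 0], [0, 0, -15], 40], [[0, 0, 0], [0, 0, -20], 40]]'

```text
time: 17.65
tool_pos: [0.5604, -0.1561, 0.3108]
tcp_rot: [-1.985, -2.431, 0.002]
wrist_force: [0.1, 0.3, 0.5]
width: 0.47
grip_force: 0.0
```

step_arm --targets '[[[0, 0, 0], [0, 0, -30], 40], [[0, 0, 0], [0, 0, -30], 40], [[0, 0, 0], [0, 0, -30], 40], [[0, 0, 0], [0, 0, 0], 40], [[0, 0, 0], [0, 0, 0], 40]]'

```text
time: 18.07
tool_pos: [0.5623, -0.1567, 0.4056]
tcp_rot: [1.984, 2.428, 0.004]
wrist_force: [-0.8, -0.3, -0.9]
width: 0.466
grip_force: 0.0
```

step_arm --targets '[[[0, 0, 0], [0, 0, 0], 40], [[0, 0, 0], [0, 0, 0], 40], [[0, 0, 0], [0, 0, 0], 40], [[0, 0, 0], [0, 0, 0], 40], [[0, 0, 0], [0, 0, 0], 40]]'

```text
time: 18.48
tool_pos: [0.561, -0.1562, 0.4004]
tcp_rot: [-1.986, -2.432, 0.001]
wrist_force: [0.4, -0.4, 0.1]
width: 0.469
grip_force: 0.0
```

```bash
python3 - <<'E'
from h import *
S=read_state();print(S["tool_pos"],S["wrist_force"],S["width"])
for c in("wrist","side"):
    read_camera(c);C=calibration(c)
    for q,z in(("can_mid",.101),("ridge_top",.053),("pan_mid",.061)):
        for r in tip_of(c,q)[:4]: print(c,q,round(r["score"],2),np.round(r["at"]),onz(c,r["at"],z,C).round(3))
E
```

```text
[ 0.56101669 -0.15622707  0.40037696] [ 0.39405979 -0.38213648  0.068546  ] 0.46922950986403594
wrist ridge_top 0.68 [230. 270.] [ 0.506 -0.266  0.053]
side can_mid 0.94 [242. 337.] [ 0.558 -0.147  0.101]
side can_mid 0.92 [128. 308.] [0.574 0.259 0.101]
side can_mid 0.75 [149. 202.] [0.313 0.214 0.101]
side ridge_top 0.66 [316. 320.] [ 0.504 -0.264  0.053]
```

The canister is about 1 cm from the pan's centre. The ridge is at x ≈ 0.505, up from about 0.491, so the switch is fully on. Handing in.

```bash
python3 -c "
from workcell import finish_job
print(finish_job())"
```

```text
the job is handed in; nothing more can be done
None
```

The job is handed in, with no verdict returned: by the last camera fixes the scale is on and the canister stands about 1 cm from the pan's middle, the gripper is clear and nothing went near the bowl, tub or timer (not re-measured), but I viewed 11 pictures, one over the limit of 10.

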